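# Release the wide tin from the gravity dispenser

## Task

Two gravity dispensers stand on the packing bench, one holding a wide tin and one a slimmer tin. With the fingertips, press the paddle of the dispenser with the wide tin all the way down, so that its gate lifts and the tin rolls out into the tray, then let the paddle come back up so that the gate is shut again. Do not touch or pick up either tin, leave the other dispenser's lever alone, and leave the jar, cup and carton where they stand.

Things in the scene. Friction and masses are not known exactly. Their poses are not given: they have to be found in the camera images.
- wide_dispenser: White, fixed, holds the wide tin, 310 mm long, 100 wide, 140 high. Origin under its base; x axis downhill along the lane, z up. In its frame (mm): gate x 100; tray at the low end, inside x 130 to 219, 68 wide, walls to 50; lane x -60 to 125, slope 0.18 rad, 52 between walls, rear wall 89 high; lever pivot x -20, z 125 between posts 136 high; paddle centre x -140, free below. May stand left or right, turned up to 0.35 rad.
- slim_dispenser: White, fixed, holds the slim tin, 310 mm long, 100 wide, 140 high. Origin under its base; x axis downhill along the lane, z up. In its frame (mm): gate x 100; tray at the low end, inside x 130 to 219, 68 wide, walls to 50; lane x -60 to 125, slope 0.18 rad, 52 between walls, rear wall 89 high; lever pivot x -20, z 125 between posts 136 high; paddle centre x -140, free below. Identical to the other; not to be operated.
- wide_paddle (a point): Centre of the top of the flat black rubber press paddle of the wide tin's dispenser, the lever end nearest the robot: 52 mm along the dispenser's x by 50 mm across, 6 mm thick, 120 mm from the pivot; top 137 mm above the bench when up, about 56 mm lower and tilted 0.5 rad when fully pressed.
- slim_paddle (a point): Centre of the top of the flat black rubber press paddle of the slim tin's dispenser, the lever end nearest the robot: 52 mm along the dispenser's x by 50 mm across, 6 mm thick, 120 mm from the pivot; top 137 mm above the bench when up, about 56 mm lower and tilted 0.5 rad when fully pressed.
- wide_lever (a joint): Rocking lever of the wide tin's dispenser: 0 = paddle up, gate shut; grows as the paddle is pressed; 0.5 rad = at its stop, gate lifted. Takes about 3 N at first, 6 N fully down; a spring returns it to 0 when let go. The tin rolls out once past about 0.35 to 0.4 rad and takes about a second; the gate lifts some 65 mm.
- slim_lever (a joint): Rocking lever of the slim tin's dispenser: 0 = paddle up, gate shut; grows as the paddle is pressed; 0.5 rad = at its stop, gate lifted. Takes about 3 N at first, 6 N fully down; a spring returns it to 0 when let go. Must stay at 0.
- wide_tin: Closed plain metal tin with a brown paper band, 64 mm diameter, 46 mm long, lying on its side behind the gate, its axis across the lane, free to roll. Origin at its centre, about 66 mm up at the start, 40 mm up in the tray; its orientation changes as it rolls.
- slim_tin: Same kind of tin, 36 mm diameter, 46 mm long, lying behind the other dispenser's gate. Origin at its centre, about 49 mm up.
- jar: Glass jar with white lid, 60 mm diameter, 90 mm high, standing near the middle. Origin at the centre of its underside. Bystander.
- cup: White ceramic cup, 80 mm across the rim, 90 mm high, standing at the far left. Origin at the centre of its underside. Bystander.
- carton: Cardboard carton 90 x 60 x 100 mm high, standing at the far right. Origin at the centre of its underside. Bystander.
Mind the look-alikes: they are no part of the job. Leave any green look-alike of the wide_tin alone.

How it is judged:
By the outcome, as a careful person would: the job done as asked, in the order asked, and still so for the second after the job is handed in, with the robot touching nothing.
It also fails if it takes over 40 s, if anything falls off the work surface, if the arm or the gripper's body presses on something with over 40 N, if the wrist force passes 120 N, or if a joint passes its speed limit or range.

## Robot

A 6-joint arm with a two-finger parallel gripper is mounted at the origin on the work surface. World frame = base frame: x ahead of the robot, y to its left, z up, the work surface at z = 0. Lengths are in m, angles in rad, forces in N, time in s.
With the tool pointing down it reaches from about 0.35 to 0.775 m from the base axis. Payload 5.5 kg.
Tool frame: the origin (TCP) lies midway between the tips of the shut fingers; the grasp point (between the pads) lies 19 mm behind it; x points along the fingers, y is the direction in which the jaws open and shut, and the axes are right-handed (so a half turn about x gives the same grasp; the last joint's range is limited). The gripper opens to 85 mm and grips with 20 to 120 N. Pads are 22 mm wide; open, the fingers measure 114 mm over their backs; the gripper's body (76 mm by 85 mm) begins 54 mm behind the grasp point. The pads swing forward as they close: fully open they stand 13 mm farther back than shut.
Start: joints at [-0.14, 0.313, 0.046, 1.304, 0, 1.431], TCP at [0.575, -0, 0.231] pointing down, gripper open.
Joint ranges: [-2.76, 2.76], [-0.86, 1.69], [-1.03, 1.26], [-2.2, 2.34], [-1.47, 1.5], [-3.14, 3.14]. Speed limits (rad/s): [2.57, 2.57, 3.14, 3.14, 3.14, 3.14].

## Interface

Orientations are given as a rotation vector (axis times angle).
In Python, from bench import readout, cams, env, nets gives the robot as it stands.
- The arm moves only by the shell command python3 -m crank 'ROWS' [FORCE]. ROWS is JSON, a list of rows, each a list of 7 numbers: the shift along the world's x, y, z in cm, then the turn, a rotation vector about the world's x, y, z in rad, then the opening, from 0 (shut) to 1 (fully open). In form: [[x, y, z, wx, wy, wz, claw], ...]. A call has exactly 8 rows; each row shifts and turns the commanded pose from where the row before left it; what a row does not reach is not made up. A row lasts 1/12 s, in which the tool goes at most 41.7 mm and 7.16 degrees, less where a joint would pass 70% of its speed; a pose out of reach is approached as far as the arm can. A call with a gripper value outside its range is refused whole. The fingers move at their own pace and stop on an object; FORCE is the grip in N (left out, the last holds). Time passes only in rows, so rows that do not move let the fingers close, or fill a call up. It gives the time, the measured TCP pose, the force and the opening at its end, in the units of the state.
- readout.observe(): the state, without advancing time (a new reading comes with each control period).
- cams.camera(name): name is "scene" or "side" or "wrist"; returns a dict with "img" (420x560x3 uint8, red, green, blue), "fovy" (degrees; the focal length in pixels is half the picture's height over the tangent of half this angle, whatever the lens; pixels are square), "cx", "cy" (the principal point, pixels), "k1" (the pictures are not rectified: a ray, as slopes to the right and down, at radius r is drawn at 1 + k1 r^2 times it, then the intrinsics apply), "origin" and "rotation" of the camera in the world. Camera axes: x right, y down, z forward; pixel columns grow to the right and rows downward; lengths in m; the calibration is good to about 2 mm. A picture is of the moment at which its call begins. There is no depth.
- env.hand_in(): hands the job in, once; it reports no verdict.
Trained networks look in a picture, given as the dict that the camera call returned (one of the last four; its "shot" number tells which), for a name from the list of things; names that differ only in an ending like _2 or _b are one class to them, and where a whole thing is asked for, a point or a joint stands for the part that bears it (a point fixed in the world has none). Each returns a list of dicts, best first, with "conf" (0 to 1); they miss things now and then, are a little off and sometimes report something else, mostly with a low value. They report only what shows in the picture. A call takes as long as a camera call. They do not tell look-alikes from the thing itself.
- nets.spot_in(picture, name): "centre" ([row, column] in pixels, amid what is visible of it).
- nets.regions_of(picture, name): "pixels" (420x560 bool, what is visible of it) and "centre" ([row, column] in pixels, amid what is visible of it).
The state is a dict: "t": time; "joint_positions": joint angles; "joint_vel": joint speeds; "joint_efforts": joint torques, N m; "ee_pos": TCP position; "ee_rot": TCP orientation; "wrist_force": force on the tool from outside, world axes, zero at the start; "moment": the same for the moment, N m; "finger_gap": finger opening in m.
Only numpy, scipy, OpenCV 4.12 (cv2) and the standard library are available. Lean on these libraries where they do the work, as an engineer would, in place of code of your own. Each camera call takes 0.05 s, during which the arm holds its last target. There are 200 camera calls.

## Working session

There is one attempt and no reset: what is moved stays moved. The work goes in short steps, Python scripts to look and compute and a shell command to move; the robot and the scene stay as the last step left them, time stands still between calls to the robot, and variables do not carry over. Pictures are saved under pics/ and viewed, about 8 in all and at most 12, crops included, and the job is handed in when it is done.

```bash
mkdir -p pics; cat > h.py <<'E'
import numpy as np, cv2
from bench import readout, cams, env, nets
def K(p):
    f=p["img"].shape[0]/2/np.tan(np.radians(p["fovy"])/2)
    return np.array([[f,0,p["cx"]],[0,f,p["cy"]],[0,0,1]])
def R(p): return np.array(p["rotation"]).reshape(3,3)
def ray(p,rc):
    d=np.array([p["k1"],0,0,0,0.])
    u=cv2.undistortPoints(np.array([[[rc[1],rc[0]]]],float),K(p),d[:4])[0,0]
    return np.array(p["origin"]),R(p)@np.array([u[0],u[1],1])
def onz(p,rc,z):
    o,d=ray(p,rc); return o+d*(z-o[2])/d[2]
def proj(p,X):
    X=np.atleast_2d(X).astype(float); c=(X-np.array(p["origin"]))@R(p)
    s=c[:,:2]/c[:,2:]; r2=(s**2).sum(1,keepdims=True); s=s*(1+p["k1"]*r2)
    k=K(p); return np.c_[s[:,1]*k[1,1]+k[1,2], s[:,0]*k[0,0]+k[0,2]]
def save(p,n,crop=None,s=1):
    im=p["img"][:,:,::-1]
    if crop: im=im[crop[0]:crop[1],crop[2]:crop[3]]
    cv2.imwrite("pics/"+n,cv2.resize(im,None,fx=s,fy=s,interpolation=cv2.INTER_CUBIC))
E
python3 - <<'E'
from h import *
Z=dict(wide_paddle=.137,slim_paddle=.137,wide_tin=.066,slim_tin=.049,wide_dispenser=.07,slim_dispenser=.07,jar=.045)
P={}
for c in("scene","side"):
    p=cams.camera(c); P[c]=p; save(p,c+"0.png")
    print(c,np.round(p["origin"],3),p["fovy"],p["k1"])
    for n,z in Z.items():
        for r in nets.spot_in(p,n)[:3]:
            print(n,round(r["conf"],2),np.round(r["centre"]),np.round(onz(p,r["centre"],z),3))
s=readout.observe(); print({k:np.round(v,3) for k,v in s.items()})
E
```

```text
scene [1.697 0.301 1.262] 44.74940232351147 -0.06524065226927378Traceback (most recent call last):
  File "<stdin>", line 9, in <module>
  File "h.py", line 12, in onz
    o,d=ray(p,rc); return o+d*(z-o[2])/d[2]
        ~~~^^^^^^
  File "h.py", line 10, in ray
    return np.array(p["origin"]),R(p)@np.array([u[0],u[1],1])
                                 ~^^^
  File "h.py", line 6, in R
    def R(p): return np.array(p["rotation"]).reshape(3,3)
                     ~~~~~~~~~~~~~~~~~~~~~~~~~~~~~~~^^^^^
ValueError: cannot reshape array of size 3 into shape (3,3)
```

View pics/scene0.png

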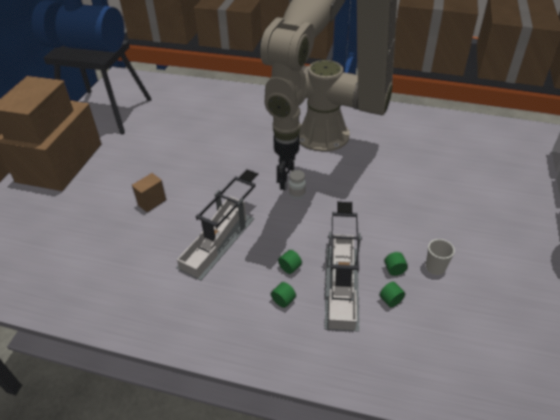

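The scene picture, taken from in front of the robot, shows a dispenser at (230,215) with its paddle at (177,249) and another at (265,343) with its paddle at (208,345). There are four green look-alike tins between and beside them. The rotation is a rotation vector, so I'll fix that helper.

```bash
sed -i 's/^def R(p).*/def R(p): return cv2.Rodrigues(np.array(p["rotation"],float))[0]/' h.py
python3 - <<'E'
from h import *
Z=dict(wide_paddle=.137,slim_paddle=.137,wide_tin=.066,slim_tin=.049,wide_dispenser=.05,slim_dispenser=.05,jar=.045)
for c in("scene","side"):
    p=cams.camera(c); save(p,c+"1.png")
    if c=="scene": save(p,"crop1.png",(150,340,160,440),2.8)
    print(c,np.round(p["origin"],3))
    for n,z in Z.items():
        for r in nets.spot_in(p,n)[:3]:
            print(n,round(r["conf"],2),np.round(r["centre"]),np.round(onz(p,r["centre"],z),3))
s=readout.observe(); print({k:np.round(v,3) for k,v in s.items()})
E
```

```text
scene [1.697 0.301 1.262]
wide_paddle 0.82 [267. 347.] [0.777 0.225 0.137]
slim_paddle 0.72 [205. 212.] [ 0.634 -0.233  0.137]
wide_tin 0.96 [262. 288.] [0.744 0.044 0.066]
wide_tin 0.66 [296. 283.] [0.87  0.061 0.066]
wide_tin 0.63 [293. 394.] [0.781 0.367 0.066]
wide_dispenser 0.73 [276. 343.] [0.744 0.213 0.05 ]
slim_dispenser 0.88 [231. 216.] [ 0.662 -0.22   0.05 ]
jar 0.85 [182. 297.] [ 0.362 -0.022  0.045]
side [0.585 0.829 0.999]
wide_paddle 0.81 [257. 276.] [0.608 0.17  0.137]
slim_paddle 0.65 [176. 282.] [ 0.608 -0.152  0.137]
wide_tin 0.96 [346. 260.] [0.632 0.387 0.066]
wide_tin 0.89 [274. 226.] [0.744 0.184 0.066]
wide_tin 0.81 [244. 245.] [0.703 0.074 0.066]
slim_tin 0.65 [177. 267.] [ 0.662 -0.244  0.049]
wide_dispenser 0.81 [287. 236.] [0.713 0.214 0.05 ]
slim_dispenser 0.83 [185. 270.] [ 0.649 -0.203  0.05 ]
slim_dispenser 0.57 [259. 271.] [0.623 0.112 0.05 ]
jar 0.8 [231. 354.] [ 0.376 -0.017  0.045]
{'t': np.float64(0.9), 'joint_positions': array([-0.14 ,  0.313,  0.046,  1.304,  0.   ,  1.431]), 'joint_vel': array([-0.   ,  0.   , -0.001, -0.001, -0.001, -0.001]), 'joint_efforts': array([-1.0000e-03, -4.8045e+01,  2.9881e+01,  0.0000e+00, -0.0000e+00,
       -0.0000e+00]), 'ee_pos': array([ 0.575, -0.   ,  0.231]), 'ee_rot': array([ 1.209,  1.209, -1.209]), 'wrist_force': array([-0.321,  0.308,  0.486]), 'moment': array([-0.005,  0.015,  0.029]), 'finger_gap': np.float64(0.086)}
```

View pics/crop1.png

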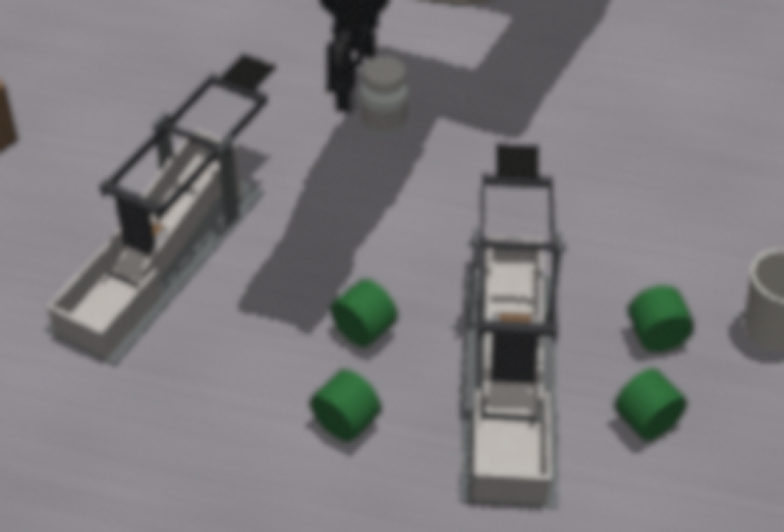

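View pics/side1.png

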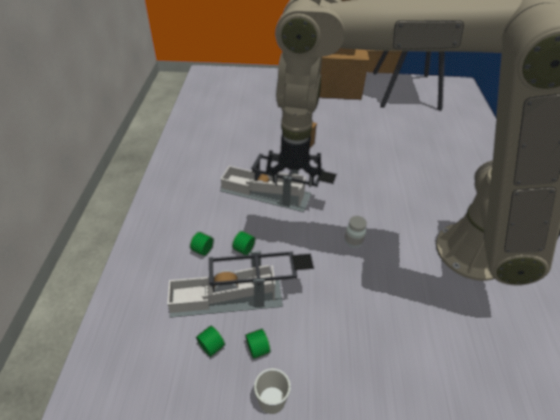

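The side picture shows the left dispenser (paddle near (262,302), brown tin band at (278,226)) and the right one (paddle near (177,328), tin at (178,264), partly hidden by the gripper). The candidates are the tin in the left dispenser, the tin in the right dispenser and the four green look-alikes, which are ruled out. I'll fit both dispensers' poses and compare tin sizes in an enlarged crop.

```bash
cat > fit.py <<'E'
from h import *
from scipy.optimize import least_squares
P={c:cams.camera(c) for c in("scene","side")}
obs={"left":dict(scene=[207.5,344.6],side=[262,302],end=[322.1,342.5]),
     "right":dict(scene=[175.7,248.2],side=[177,328],end=[265.5,189])}
def W(q,L):
    L=np.atleast_2d(L); c,s=np.cos(q[2]),np.sin(q[2])
    return np.c_[q[0]+c*L[:,0]-s*L[:,1],q[1]+s*L[:,0]+c*L[:,1],L[:,2]]
pd=[-.14,0,.137]
for n,o in obs.items():
    f=lambda q:np.r_[proj(P["scene"],W(q,pd))[0]-o["scene"],proj(P["side"],W(q,pd))[0]-o["side"],proj(P["scene"],W(q,[.222,0,.05]))[0]-o["end"]]
    r=least_squares(f,[.7,.2 if n=="left" else -.2,0]); q=r.x
    print(n,"pose",np.round(q,3),"res px",np.round(r.fun,1),"paddle",np.round(W(q,pd)[0],3))
    for rad in(.032,.018):
        zc=.066 if rad>.02 else .049
        # tin behind gate
        a=np.linspace(0,2*np.pi,40)
        for y in(-.023,.023):
            L=np.c_[.1-.004-rad+rad*np.cos(a),0*a+y,zc+rad*np.sin(a)]
            for c in P:
                for rr,cc in proj(P[c],W(q,L)): P[c].setdefault("dots",[]).append((rr,cc,(0,0,255) if rad>.02 else (255,255,0)))
    for c in P:
        x0,x1,y=-.166,-.114,.025
        for L in [[x0,-y,.137],[x0,y,.137],[x1,-y,.137],[x1,y,.137],[.222,.037,.05],[.222,-.037,.05]]:
            rr,cc=proj(P[c],W(q,L))[0]; P[c]["dots"].append((rr,cc,(0,255,0)))
tiles=[]
for c,(r0,r1,c0,c1) in [("side",(250,320,160,320)),("side",(160,215,210,340)),("scene",(195,335,320,370)),("scene",(165,275,170,265))]:
    im=cv2.resize(P[c]["img"][r0:r1,c0:c1,::-1],None,fx=4,fy=4,interpolation=cv2.INTER_CUBIC) if c=="side" else cv2.resize(P[c]["img"][r0:r1,c0:c1,::-1],None,fx=2.5,fy=2.5,interpolation=cv2.INTER_CUBIC)
    k=4 if c=="side" else 2.5
    for rr,cc,col in P[c]["dots"]:
        cv2.circle(im,(int((cc+.5-c0)*k),int((rr+.5-r0)*k)),1,col,-1)
    tiles.append(im)
cv=np.zeros((600,800,3),np.uint8); 
def put(i,y,x):
    h,w=i.shape[:2]; h=min(h,600-y); w=min(w,800-x); cv[y:y+h,x:x+w]=i[:h,:w]
put(tiles[0],0,0);put(tiles[1],285,0);put(tiles[2],0,660);put(tiles[3],360,540)
cv2.imwrite("pics/fit.png",cv)
E
python3 fit.py
```

```text
left pose [0.68  0.203 0.169] res px [ 0.   0.9 -0.7 -1.1 -1.3  0.1] paddle [0.542 0.18  0.137]
right pose [ 0.601 -0.197 -0.242] res px [-0.7  0.6 -0.9 -1.3 -0.7  0.3] paddle [ 0.465 -0.164  0.137]
```

View pics/fit.png

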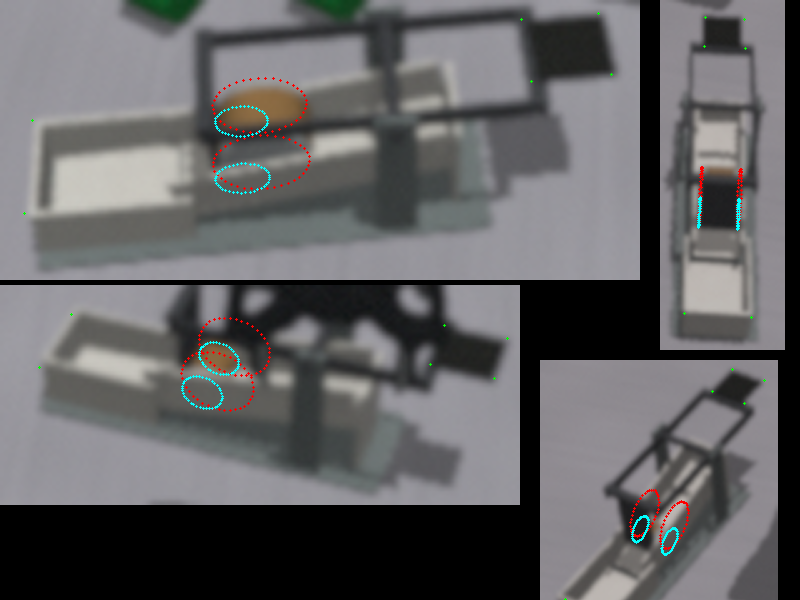

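The left dispenser (paddle at (262,302) in the side view) holds the wide tin: its band fills the 64 mm red outline, while the tin on the right matches the 36 mm cyan one. The green tins lie outside the dispensers. The target paddle is at about (0.542, 0.180, 0.137). I'll move above it with the fingers shut.

```bash
python3 -m crank '[[-0.55,3,0,0,0,0,0],[-0.55,3,0,0,0,0,0],[-0.55,3,0,0,0,0,0],[-0.55,3,0,0,0,0,0],[-0.55,3,0,0,0,0,0],[-0.55,3,0,0,0,0,0],[0,0,-2,0,0,0,0],[0,0,-2,0,0,0,0]]'
python3 -m crank '[[0,0,-2,0,0,0,0],[0,0,0,0,0,0,0],[0,0,0,0,0,0,0],[0,0,0,0,0,0,0],[0,0,0,0,0,0,0],[0,0,0,0,0,0,0],[0,0,0,0,0,0,0],[0,0,0,0,0,0,0]]'
python3 - <<'E'
from h import *
a=cams.camera("side"); b=cams.camera("wrist")
s=readout.observe(); print(s["ee_pos"],s["ee_rot"],s["wrist_force"])
for nm,p in(("side",a),("wrist",b)):
    for n in("wide_paddle",): 
        for r in nets.spot_in(p,n)[:2]: print(nm,n,r["conf"],r["centre"],np.round(onz(p,r["centre"],.137),3))
L=cv2.resize(a["img"][200:320,160:360,::-1],(560,336),interpolation=cv2.INTER_CUBIC)
im=np.vstack([L,b["img"][150:410,:,::-1]]).copy()
cv2.imwrite("pics/above.png",im); print(proj(b,[[.542,.18,.137]]))
E
```

```text
t: 1.67
ee_pos: [0.5426, 0.1822, 0.1923]
ee_rot: [1.209, 1.209, -1.203]
wrist_force: [0.3, -0.7, -0.8]
finger_gap: -0.0002
t: 2.33
ee_pos: [0.5425, 0.1799, 0.1721]
ee_rot: [1.21, 1.208, -1.208]
wrist_force: [-0.6, 0.1, -0.0]
finger_gap: 0.0
[0.54225256 0.17993184 0.17170551] [ 1.20973054  1.20865156 -1.20875666] [ 1.16367369  0.07064505 -0.3041305 ]
side wide_paddle 0.92 [253.4, 275.3] [0.611 0.159 0.137]
wrist wide_paddle 0.71 [242.4, 326.8] [0.568 0.183 0.137]
[[246.58894438 281.70418574]]
```

View pics/above.png

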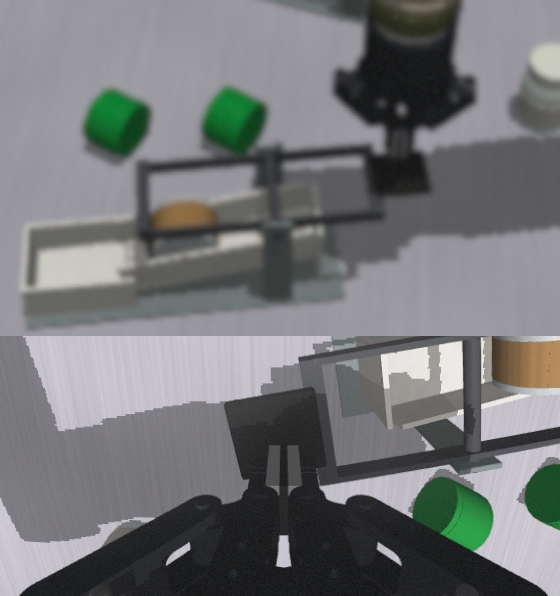

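In the wrist view the paddle's centre is at about (249,277), against a prediction of (247,282), which is a couple of mm off. The tips are over it. The wide tin with its brown band shows in this lane, so I'll press.

```bash
python3 -m crank '[[0,0,-1,0,0,0,0],[0,0,-1,0,0,0,0],[0,0,-1,0,0,0,0],[0,0,-0.7,0,0,0,0],[0.1,0,-0.7,0,0,0,0],[0.1,0,-0.7,0,0,0,0],[0.1,0,-0.7,0,0,0,0],[0.1,0,-0.7,0,0,0,0]]'
python3 -m crank '[[0.1,0,-0.5,0,0,0,0],[0.1,0,-0.5,0,0,0,0],[0.1,0,-0.4,0,0,0,0],[0,0,-0.2,0,0,0,0],[0,0,0,0,0,0,0],[0,0,0,0,0,0,0],[0,0,0,0,0,0,0],[0,0,0,0,0,0,0]]'
```

```text
t: 3.2
ee_pos: [0.5453, 0.1801, 0.1055]
ee_rot: [1.208, 1.211, -1.21]
wrist_force: [-4.1, 0.3, 4.2]
finger_gap: -0.0
t: 3.87
ee_pos: [0.549, 0.1806, 0.0907]
ee_rot: [1.21, 1.21, -1.208]
wrist_force: [-4.6, 3.4, 4.1]
finger_gap: 0.0003
```

```bash
python3 -m crank '[[0,0,-0.2,0,0,0,0],[0,0,-0.2,0,0,0,0],[0,0,-0.2,0,0,0,0],[0,0,0,0,0,0,0],[0,0,0,0,0,0,0],[0,0,0,0,0,0,0],[0,0,0,0,0,0,0],[0,0,0,0,0,0,0]]'
python3 - <<'E'
from h import *
a=cams.camera("side"); b=cams.camera("scene"); print(readout.observe()["wrist_force"])
cv2.imwrite("pics/pressed.png",np.hstack([cv2.resize(a["img"][190:320,150:350,::-1],(600,390)),cv2.resize(b["img"][190:335,310,None] if 0 else b["img"][190:335,310:380,::-1],(188,390))]))
E
```

```text
t: 4.53
ee_pos: [0.5505, 0.1807, 0.0855]
ee_rot: [1.212, 1.208, -1.206]
wrist_force: [-2.5, 3.4, 6.7]
finger_gap: -0.0003
[-2.05785307  3.28323319  5.74425985]
```

View pics/pressed.png

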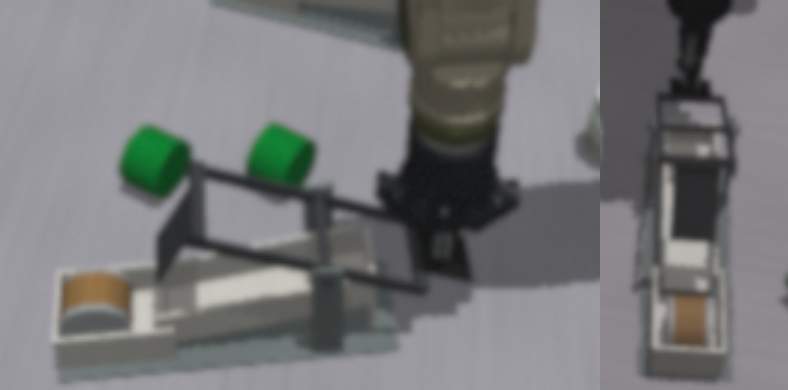

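The picture shows the gate lifted and the wide tin lying in the tray. I'll press a few mm more to be sure of reaching the stop; a jump in force would confirm it.

```bash
python3 -m crank '[[0,0,-0.2,0,0,0,0],[0,0,-0.2,0,0,0,0],[0,0,0,0,0,0,0],[0,0,0,0,0,0,0],[0,0,0,0,0,0,0],[0,0,0,0,0,0,0],[0,0,0,0,0,0,0],[0,0,0,0,0,0,0]]'
```

```text
t: 5.3
ee_pos: [0.5514, 0.1809, 0.083]
ee_rot: [1.213, 1.206, -1.204]
wrist_force: [-4.2, 2.2, 14.2]
finger_gap: 0.0002
```

The force rose to 14 N over 2.5 mm, so the lever is at its stop. I'll release along the same path.

```bash
python3 -m crank '[[0,0,0.6,0,0,0,0],[-0.1,0,0.8,0,0,0,0],[-0.1,0,0.8,0,0,0,0],[-0.1,0,0.8,0,0,0,0],[-0.1,0,0.8,0,0,0,0],[-0.1,0,0.8,0,0,0,0],[-0.1,0,0.8,0,0,0,0],[-0.1,0,0.8,0,0,0,0]]'
python3 -m crank '[[0,0,1,0,0,0,0],[0,0,1.5,0,0,0,0],[0,0,2,0,0,0,0],[0,0,2,0,0,0,0],[0,0,2,0,0,0,0],[0,0,0,0,0,0,0],[0,0,0,0,0,0,0],[0,0,0,0,0,0,0]]'
python3 - <<'E'
from h import *
a=cams.camera("side"); b=cams.camera("scene"); s=readout.observe(); print(s["t"],s["ee_pos"],s["wrist_force"])
for p in(a,b):
  for r in nets.spot_in(p,"wide_tin")[:5]: print(round(r["conf"],2),np.round(r["centre"]),np.round(onz(p,r["centre"],.04),3))
cv2.imwrite("pics/end.png",np.hstack([cv2.resize(a["img"][150:420,150:380,::-1],(460,540)),cv2.resize(b["img"][160:335,310:420,::-1],(339,540))]))
E
```

```text
t: 5.97
ee_pos: [0.5434, 0.18, 0.1435]
ee_rot: [1.211, 1.207, -1.207]
wrist_force: [-0.0, -0.1, -0.2]
finger_gap: -0.0001
t: 6.63
ee_pos: [0.5419, 0.18, 0.2268]
ee_rot: [1.209, 1.209, -1.21]
wrist_force: [0.5, 0.2, -0.5]
finger_gap: 0.0001
6.7333 [0.54138052 0.17988407 0.22603127] [-0.40929483 -0.55955301  0.04945432]
0.98 [344. 257.] [0.642 0.371 0.04 ]
0.79 [288. 179.] [0.871 0.221 0.04 ]
0.63 [244. 248.] [0.699 0.055 0.04 ]
0.62 [340. 209.] [0.762 0.368 0.04 ]
0.55 [239. 201.] [0.843 0.045 0.04 ]
0.89 [296. 392.] [0.772 0.366 0.04 ]
0.74 [295. 285.] [0.846 0.061 0.04 ]
0.64 [263. 394.] [0.647 0.357 0.04 ]
0.63 [261. 291.] [0.718 0.047 0.04 ]
0.61 [306. 345.] [0.84  0.238 0.04 ]
```

View pics/end.png

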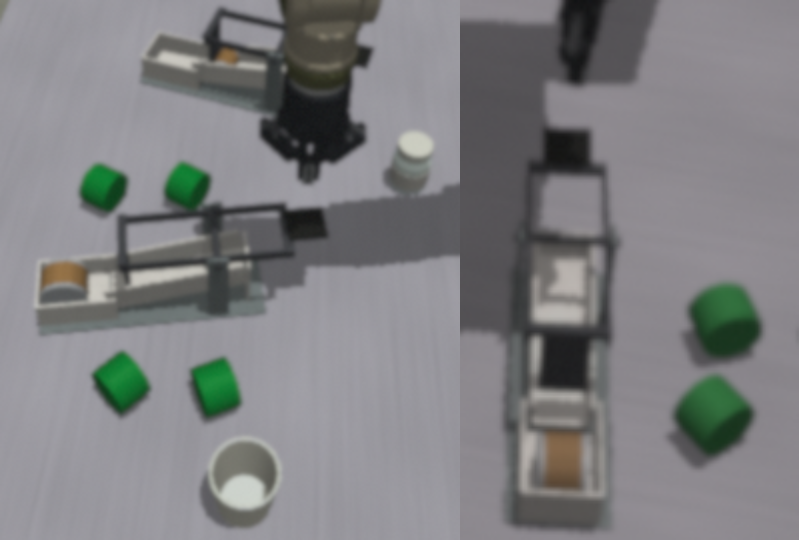

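The final picture shows the paddle back up and the gate shut, with the wide tin in the tray. The slim tin is still behind its gate, the jar and cup are standing, and the robot is clear of everything.

```bash
python3 -c "
from bench import env; print(env.hand_in())"
```

```text
the job is handed in; nothing more can be done
None
```

The wide tin rolled out into its tray, and I have handed the job in. Its dispenser is the left one, with the paddle at about (0.542, 0.180). I pressed that paddle with the shut fingertips down to its stop, where the force rose to 14 N, then let it come back up.

**Last checks:** the last pictures show the tin in the tray, the gate shut again and the paddle up. The slim dispenser, the green look-alike tins, the jar and the cup look undisturbed. The carton was outside my last crops, but the arm never went near it. The fingers ended about 9 cm above the paddle with no force on them, at 6.7 s.

**Disagreements:** the networks' paddle points (about x 0.61 and 0.78 in the first pictures) marked the whole lever, not the paddle. I used my own fit to the paddle and tray instead, and the wrist view agreed with it to a few pixels. The networks also reported the green tins as wide tins, so I told them apart by colour and position.

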